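# Pot up to dry, scraper put away

### The arm

A 7-joint arm with a two-finger parallel gripper is mounted at the origin on the work surface. World frame = base frame: x ahead of the robot, y to its left, z up, the work surface at z = 0. Lengths are in m, angles in rad, forces in N, time in s.
With the tool pointing down it reaches from about 0.4 to 0.85 m from the base axis. Payload 4.5 kg.
Tool frame: the origin (TCP) lies at the very end of the fingers, on their centre line; the grasp point (between the pads) lies 19 mm behind it (tcp_to_grasp is the z of the grasp point in the tool frame, in m); z points along the fingers, y is the line along which they close (so a half turn about z gives the same grasp; the last joint's range is limited). The gripper opens to 88 mm and grips with 3 to 60 N. Pads are 18 mm wide; open, the fingers measure 123 mm over their backs; the gripper's body (75 mm by 187 mm) begins 45 mm behind the grasp point.
Start: joints at [-1.268, 0.689, -0.195, 1.565, 0.157, 0.902, -0.215], TCP at [0.166, 0.603, 0.239] pointing down, gripper open.
Joint ranges: [-3.01, 3.01], [-0.46, 2.08], [-1.47, 1.51], [0.13, 2.56], [-1, 4.14], [0.04, 2.09], [-2.66, 2.66]. Speed limits (rad/s): [2.57, 2.57, 3.14, 3.14, 3.14, 3.14, 3.14].

### API

Orientations are given as a unit quaternion [x, y, z, w].
In Python, from plant import * gives the robot as it stands. The module is installed in compiled form; this text tells all that it offers.
- The arm moves only by the shell command python3 -m jog 'ROWS' [OPENING] [FORCE]. ROWS is JSON, a list that holds one entry, the list of rows, each a list of 6 numbers: the shift along the tool's x, y, z in m, then the turn, a rotation vector about the tool's x, y, z in rad. In form: [[[dx, dy, dz, ax, ay, az], ...]]. A call has 1 to 12 rows; each row shifts and turns the commanded pose from where the row before left it, along the tool's axes as they then stand; what a row does not reach is not made up. A row lasts 1/8 s, in which the tool goes at most 62.5 mm and 10.7 degrees, less where a joint would pass 70% of its speed; a pose out of reach is approached as far as the arm can. A call with a gripper value outside its range is refused whole. OPENING is the finger opening in m, from 0 to 0.0881, set as the call begins (- or left out, the last holds). The fingers move at their own pace and stop on an object; FORCE is the grip in N (left out, the last holds). Time passes only in rows, so rows that do not move let the fingers close. It gives the time, the measured TCP pose, the force, the opening and the grip force at its end, in the units of the state.
- get_state(): the state, without advancing time (a new reading comes with each control period).
- snapshot(name): name is "side" or "top" or "wrist"; returns a dict with "frame" (420x560x3 uint8, red, green, blue), "mtx" (3x3 intrinsics, pixels), "xyz" and "orientation" of the camera in the world; the wrist camera has in their place "mount" (4x4, takes a point from camera to tool coordinates, whose origin is the TCP and whose axes are the flange's). Camera axes: x right, y down, z forward; pixel columns grow to the right and rows downward; lengths in m; the calibration is good to about 2 mm. A picture is of the moment at which its call begins: read the wrist's pose just before it. There is no depth.
- finish_job(): hands the job in; it is judged then, once.
The state is a dict: "clock": time; "q": joint angles; "qd": joint speeds; "joint_torque": joint torques, N m; "tool_pos": TCP position; "eef_rot": TCP orientation; "contact_force": force on the tool from outside, world axes, zero at the start; "moment": the same for the moment, N m; "opening": opening from 0.0 (shut) to 1.0 (fully open); "finger_force": force on a finger pad.
Only numpy, scipy, OpenCV 4.12 (cv2) and the standard library are available. Lean on these libraries where they do the work, as an engineer would, in place of code of your own. Each camera call takes 0.05 s, during which the arm holds its last target. There are 200 camera calls.

### The job

The pot lying on the draining mat has been scraped clean of its old price label and rinsed: put it upside down over the free drying peg, setting it down gently so that its rim stands flat on the stand's foot plate. Put the scraper back in its own slot in the wooden tool tray, lying flat on the bottom inside the ribs with its blade in the wide end, and leave the other pots and the brush as they are.

Things in the scene. Friction and masses are not known exactly. Their poses are not given: they have to be found in the camera images.
- pot: the rinsed pot: square, white ceramic, blue band at the mouth, 54 x 54 mm outside, 84 mm long, straight sides, wall 6 mm, inside 42 x 42 and 66 mm deep; its last 18 mm is a solid 44 x 44 mm foot; about 0.26 kg. Origin at its geometric centre, 42 mm from each end; x axis points out of the mouth. Starts lying on a side on the mat, mouth roughly away from the robot, z up
- pot_mouth (a point): centre of the pot's mouth, in the plane of the rim (42 mm along the pot's x from its origin)
- stand: the free drying stand, fixed: round steel foot plate 116 mm across, 12 mm thick, with an upright wooden peg 24 mm in diameter in its middle, its top 56 mm above the plate and tapered to 10 mm. Origin under the plate's centre at table height, z up along the peg
- stand_tip (a point): top of the free peg, on its axis, 68 mm above the table
- stand2: the occupied drying stand, same as the free one, fixed, with another pot already drying on it. Origin under the centre of its plate
- dry_pot: the pot already drying upside down on the other stand (leave alone): same shape and size as the rinsed pot, reddish with a white band. Origin at its centre, x axis out of the mouth (down)
- mat: black rubber draining mat, fixed, 200 x 180 x 4 mm, under the rinsed pot. Origin under its centre at table height
- scraper: label scraper lying flat, 160 mm long: wooden handle 22 wide, 26 high, x = -80 to +28 mm; steel neck 30 wide, 14 high, x = 22 to 42; steel blade 56 wide, 4 thick, x = 40 to 80. Origin on the underside at mid length; x points towards the blade, z up; about 0.13 kg
- tray: wooden tool tray, fixed: board 250 (x) x 190 (y) x 6 mm with ribs 10 mm high on it. On its +y side the scraper's slot, the scraper's shape painted dark on its bottom; on its -y side a long narrow slot, 230 x 40 mm, with the brush in it. Origin under the board's centre at table height; x along both slots, z up
- slot (a point): centre of the scraper's slot on its bottom, 6 mm above the table, tray's axes; the scraper's origin is here and its x along the tray's +x when home. Wide end for the blade: 64 mm between side ribs (x = 31 to 85 mm), end rib at x = 85. Narrow end for the handle: 31 mm between ribs (x = -85 to -50), end rib at -85. Sides open for fingers from x = -50 to 31
- brush: white brush lying in the tray's narrow slot (leave alone), 206 mm long, 30 mm wide, 18 mm high. Origin on its underside
- round_pot: round blue pot, 84 mm across and 80 mm high, standing upright on the table (leave alone). Origin under its centre
Things that resemble listed ones, but are neither listed nor needed, are in the scene too. What is shaped like the pot but green is not meant.

How it is judged:
By the outcome, as a careful person would: the job done as asked, in the order asked, and still so for the second after the job is handed in, with the robot touching nothing.
It also fails if it takes over 54 s, if anything falls off the work surface, if the arm or the gripper's body presses on something with over 40 N, if the wrist force passes 120 N, or if a joint passes its speed limit or range.

## Working session

There is one attempt and no reset: what is moved stays moved. The work goes in short steps, Python scripts to look and compute and a shell command to move; the robot and the scene stay as the last step left them, time stands still between calls to the robot, and variables do not carry over. Pictures are saved under pics/ and viewed, at most 13 in all, crops included, and the job is handed in when it is done.

```bash
mkdir -p pics; cat > h.py <<'E'
from plant import *
import numpy as np, cv2
from scipy.spatial.transform import Rotation as R
def snap(n,f):
    s=get_state(); d=snapshot(n); cv2.imwrite('pics/'+f,cv2.cvtColor(d['frame'],cv2.COLOR_RGB2BGR))
    if n=='wrist':
        T=np.eye(4);T[:3,:3]=R.from_quat(s['eef_rot']).as_matrix();T[:3,3]=s['tool_pos'];C=T@np.array(d['mount'])
    else:
        C=np.eye(4);o=np.array(d['orientation']);C[:3,:3]=R.from_quat(o).as_matrix() if o.size==4 else o;C[:3,3]=d['xyz']
    np.savez('pics/'+f[:-4]+'.npz',C=C,K=np.array(d['mtx'])); return d
def cast(f,uv,z):
    q=np.load('pics/'+f+'.npz');C=q['C'];out=[]
    for u,v in np.atleast_2d(uv):
        r=C[:3,:3]@np.linalg.inv(q['K'])@[u,v,1]; out.append(C[:3,3]+r*(z-C[2,3])/r[2])
    return np.array(out)
E
python3 - <<'E'
from h import *
a=snap('top','top.png');b=snap('side','side.png')
print(get_state());print(a['xyz'],a['orientation'],a['mtx'],b['xyz'],b['orientation'])
E
```

```text
{'clock': 0.1, 'q': array([-1.26823008,  0.68988015, -0.19450225,  1.5662083 ,  0.15730879,
        0.9025092 , -0.21508896]), 'qd': array([-0.00071561, -0.00079652, -0.00168094, -0.00172001,  0.00084694,
       -0.00019062, -0.00185658]), 'joint_torque': array([-3.07163835e-03, -5.28501964e+01, -1.27161719e+00, -1.53837562e+01,
       -5.25851687e-02,  1.92743020e-03,  3.87995146e-05]), 'tool_pos': array([0.16587076, 0.60201423, 0.2380107 ]), 'eef_rot': array([ 1.33941750e-01,  9.90988878e-01, -8.06455585e-04, -3.93251629e-05]), 'contact_force': array([-0.73505869,  0.1457498 ,  0.07235639]), 'moment': array([-0.02778353, -0.02132887,  0.01914344]), 'finger_force': 0.0, 'opening': 1.0001045948785383}
[ 0.35380784 -0.02021272  1.11852558] [-0.69777149  0.71021847 -0.06911467  0.06267241] [[416.22568972   0.         284.3856717 ]
 [  0.         416.22568972 208.90971511]
 [  0.           0.           1.        ]] [ 0.03294095 -0.61273868  0.93145801] [ 0.86849079 -0.34184673  0.12320895 -0.33717074]
```

View pics/top.png

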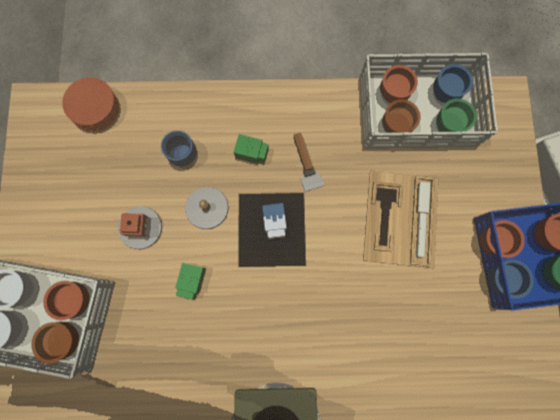

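View pics/side.png

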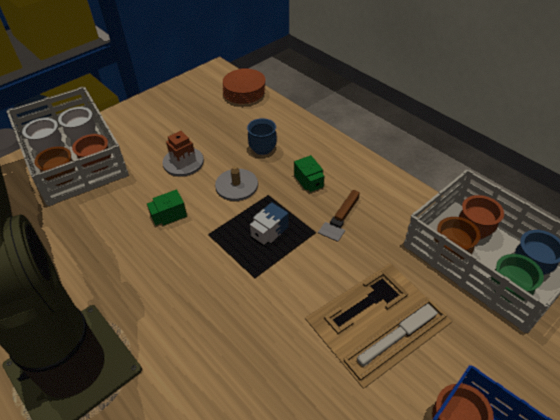

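The top view shows:
- **Pot:** the white pot with the blue band is on the black mat at (273,220), mouth up in the image (world +x).
- **Stands:** the free stand is at (207,208). The occupied one is at (140,227).
- **Scraper:** it lies at (303–313, 135–188), blade towards the robot.
- **Tray:** it is at (402,218), with the dark painted slot at x≈386 and the brush at x≈423.
- **Lookalikes:** the pot-shaped ones at (251,149) and (190,281) are green, so not meant. The black shape at (386,215) is only the painted outline.

Next I'll measure these and confirm with one enlarged crop.

```bash
python3 - <<'E'
from h import *
im=cv2.imread('pics/top.png')
cv2.imwrite('pics/crop.png',cv2.resize(im[120:275,180:445],None,fx=3,fy=3,interpolation=cv2.INTER_CUBIC))
b,g,r=[im[...,i].astype(int) for i in range(3)]
hsv=cv2.cvtColor(im,cv2.COLOR_BGR2HSV)
def rect(m,box,z,name):
    mm=np.zeros(m.shape,np.uint8);x0,y0,x1,y1=box;mm[y0:y1,x0:x1]=m[y0:y1,x0:x1]*255
    c=max(cv2.findContours(mm,0,2)[0],key=cv2.contourArea);p=cast('top',c[:,0,:]+0.0,z)[:,:2]
    q=cv2.minAreaRect((p*1000).astype(np.float32));print(name,np.round(q[0],1),np.round(q[1],1),round(q[2],1),'mean',np.round((p.max(0)+p.min(0))*500,1))
S=hsv[...,1];V=hsv[...,2]
rect(V<60,(230,185,315,275),.004,'mat')
potm=(V>110)&((S<60)|(b>r+15))
rect(potm,(245,197,300,262),.058,'pot')
rect((V>100)&(b>=r-5)&(S<60),(245,197,300,262),.058,'white')
rect((b>r+25),(245,197,300,262),.058,'blue')
rect((S<60)&(V>90),(180,180,235,235),.012,'plate')
rect((S<60)&(V>90),(115,200,165,255),.012,'plate2')
rect((S<70)&(V>90),(290,165,330,195),.004,'blade')
rect((S>150)&(r<150),(288,128,318,175),.026,'handle')
rect((V<70),(368,176,404,262),.006,'paint')
rect((S<60)&(V>140),(412,172,434,265),.024,'brush')
E
```

```text
mat [509.6   2.9] [193.1 171.1] 0.1 mean [509.7   2.9]
pot [524.7  -5. ] [85.6 56.1] 5.7 mean [524.4  -4.5]
white [511.6  -6.6] [56.4 57. ] 6.2 mean [511.1  -5.6]
blue [546.3  -2.8] [42.8 52.7] 6.3 mean [547.6  -2.2]
plate [570.7 179.5] [113.8 112.9] 89.1 mean [570.7 179.5]
plate2 [518.6 355.5] [113.4 114.1] 54.3 mean [520.5 356.5]
blade [ 640.7 -109.4] [41.9 57.2] 17.9 mean [ 640. -110.]Traceback (most recent call last):
  File "<stdin>", line 19, in <module>
  File "<stdin>", line 8, in rect
ValueError: max() iterable argument is empty
```

View pics/crop.png

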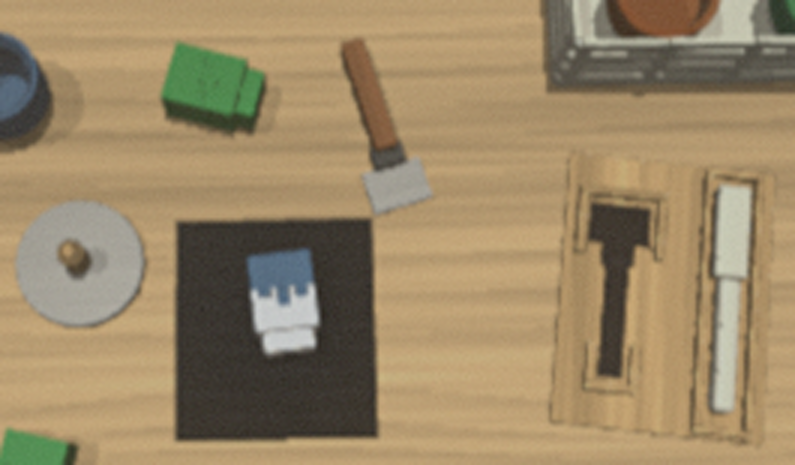

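The crop confirms the blue-banded white pot on the mat, mouth away from the robot with yaw about +6°. The free peg is at (75,250). The scraper's blade is at (397,185), and the slot's wide end is at the top (+x). I'll move above the pot now.

```bash
r='[-0.0423,-0.0408,0,0,0,0]'; python3 -m jog '[[[-0.042,-0.041,0,0,0,0],[-0.042,-0.041,0,0,0,0],[-0.042,-0.041,0,0,0,0],[-0.042,-0.041,0,0,0,0],[-0.042,-0.041,0,0,0,0],[-0.042,-0.041,0,0,0,0],[-0.042,-0.041,0,0,0,0],[-0.042,-0.041,0,0,0,0],[-0.042,-0.041,0,0,0,0],[-0.042,-0.041,0,0,0,0],[-0.042,-0.041,0,0,0,0],[-0.042,-0.041,0,0,0,0]]]' 0.088
cat >> h.py <<'E'
def log():
    import json
    s=get_state();open('log.txt','a').write(json.dumps([list(s['q']),list(s['tool_pos']),list(s['eef_rot'])])+'\n')
    print('t',round(s['clock'],2),'q',np.round(s['q'],2),'p',np.round(s['tool_pos'],4),'open',round(s['opening'],3),'F',np.round(s['contact_force'],1),'ff',round(s['finger_force'],1));print(np.round(R.from_quat(s['eef_rot']).as_matrix(),3))
    return s
E
python3 -c "
from h import *
log()"
```

```text
clock: 1.6
tool_pos: [0.5218, -0.0073, 0.2385]
eef_rot: [0.134, 0.991, 0.0, -0.0]
contact_force: [0.6, 1.3, -0.3]
opening: 1.001
finger_force: 0.0
t 1.6 q [ 0.1   0.56 -0.28  1.87  0.22  0.74  1.  ] p [ 0.5218 -0.0073  0.2385] open 1.001 F [ 0.6  1.3 -0.3] ff 0.0
[[-0.964  0.266 -0.   ]
 [ 0.266  0.964  0.   ]
 [ 0.     0.    -1.   ]]
```

```bash
cat > fk.py <<'E'
import numpy as np, itertools, json
from scipy.spatial.transform import Rotation as R
from scipy.optimize import least_squares
def fk(q,sg,par):
    d1,d3,d5,d7,o1,o7=par; q=np.array(q)*sg
    q[0]+=o1;q[6]+=o7
    d=[d1,0,d3,0,d5,0,d7];ax='zyzyzyz';M=np.eye(3);p=np.zeros(3);
    for i in range(7):
        M=M@R.from_euler(ax[i],q[i]).as_matrix(); p=p+M[:,2]*d[i]
    return p,M
def fit():
    D=[json.loads(l) for l in open('log.txt')]
    D.append([[-1.26823008,0.68988015,-0.19450225,1.5662083,0.15730879,0.9025092,-0.21508896],[.16587,.60201,.23801],[.13394175,.990988878,-.000806,-.0000393]])
    best=[]
    for sg in itertools.product([1,-1],repeat=7):
        if sg[1]==-1: continue
        sg=np.array(sg)
        def res(x):
            o=[]
            for q,p,e in D:
                P,M=fk(q,sg,x);o+=list(P-p)+list(.3*(M-R.from_quat(e).as_matrix()).ravel())
            return np.array(o)
        for o7 in (0,3):
            s=least_squares(res,[.36,.42,.4,.25,0,o7],max_nfev=60);best.append((s.cost,tuple(sg),s.x))
    return sorted(best,key=lambda b:b[0])
if __name__=='__main__':
    for b in fit()[:4]: print(b[0],b[1],np.round(b[2],4))
E
python3 fk.py
```

```text
1.1369050189923927e-05 (np.int64(-1), np.int64(1), np.int64(-1), np.int64(1), np.int64(-1), np.int64(1), np.int64(-1)) [-1.8159  0.5752  0.3331 -1.8156 -0.0741  1.4967]
1.1369050193645272e-05 (np.int64(-1), np.int64(1), np.int64(-1), np.int64(1), np.int64(-1), np.int64(1), np.int64(-1)) [-1.8158  0.5752  0.3331 -1.8155 -0.0741  1.4967]
0.005213196504485192 (np.int64(-1), np.int64(1), np.int64(1), np.int64(1), np.int64(1), np.int64(1), np.int64(-1)) [-19.593    0.6993   0.2052 -19.4053   0.135    1.0519]
0.005213196504490943 (np.int64(-1), np.int64(1), np.int64(1), np.int64(1), np.int64(1), np.int64(1), np.int64(-1)) [-19.593    0.6993   0.2052 -19.4053   0.135    1.0519]
```

```bash
python3 -m jog '[[[0,0,0,0,0,-0.185],[0,0,0,0,0,-0.185],[0,0,0,0,-0.175,0],[0,0,0,0,-0.175,0],[0,0,0,0,-0.175,0],[0,0,0,0,0,0]]]' >/dev/null
python3 -c "
from h import *
log()"; python3 fk.py
```

```text
t 2.35 q [ 0.11  0.48 -0.27  2.2   0.76  0.23  0.83] p [ 0.5101 -0.0163  0.23  ] open 1.0 F [0.4 0.4 0.5] ff 0.0
[[-0.948 -0.094  0.305]
 [-0.099  0.995  0.   ]
 [-0.303 -0.03  -0.952]]
7.344410984847215e-05 (np.int64(-1), np.int64(1), np.int64(-1), np.int64(1), np.int64(-1), np.int64(1), np.int64(-1)) [ 0.3161  0.5804  0.332   0.3225 -0.075   1.497 ]
7.344410984847713e-05 (np.int64(-1), np.int64(1), np.int64(-1), np.int64(1), np.int64(-1), np.int64(1), np.int64(-1)) [ 0.3161  0.5804  0.332   0.3225 -0.075   1.497 ]
0.02495586920989462 (np.int64(-1), np.int64(1), np.int64(1), np.int64(1), np.int64(-1), np.int64(1), np.int64(-1)) [0.3506 0.5607 0.3363 0.3511 0.4011 1.5751]
0.02495586921243205 (np.int64(-1), np.int64(1), np.int64(1), np.int64(1), np.int64(-1), np.int64(1), np.int64(-1)) [0.3507 0.5607 0.3363 0.3511 0.4012 1.5751]
```

```bash
cat > plan.py <<'E'
from fk import *
b=fit()[0]; sg=np.array(b[1]);par=b[2]
lo=np.array([-3.01,-.46,-1.47,.13,-1,.04,-2.66]);hi=np.array([3.01,2.08,1.51,2.56,4.14,2.09,2.66])
def ik(p,M,seeds):
    out=[]
    for s in seeds:
        f=lambda q:np.r_[(fk(q,sg,par)[0]-p)*3,(fk(q,sg,par)[1]-M).ravel(),.002*(q-s)]
        r=least_squares(f,np.clip(s,lo+.01,hi-.01),bounds=(lo,hi));out.append((np.linalg.norm(f(r.x)[:12]),r.x))
    return out
def tool(heading,tilt,spin):
    # tool z tilted 'tilt' from down towards heading; spin=0: tool x points back (as at start)
    h=np.radians(heading);t=np.radians(tilt);H=np.array([np.cos(h),np.sin(h),0])
    z=H*np.sin(t)-np.array([0,0,np.cos(t)]);y=np.array([-np.sin(h),np.cos(h),0]);
    if spin:y=-y
    return np.c_[np.cross(y,z),y,z]
E
cat > t.py <<'E'
from plan import *
q0=np.array([.11,.48,-.27,2.2,.76,.23,.83])
for a in (20,30,38):
  M=tool(6,a,0);c=np.array([.525,-.005,.031])
  G=[]
  for q5 in (1.5,3.0):
    s=q0.copy();s[4]=q5;s[6]=q0[4]+q0[6]-q5
    G+=ik(c+.019*M[:,2],M,[s])
  for e,q in G: print('G',a,round(e,4),np.round(q,2))
  for hd in (10,40,70,90):
    M=tool(hd,90-a,1)
    best=min((o for k in G for d in (1.5,3.1) for o in ik(np.array([.571,.18,.054])+.019*M[:,2],M,[k[1]+np.array([0,0,0,0,0,.4,d])])),key=lambda o:o[0])
    print('  P',hd,round(best[0],4),np.round(best[1],2))
E
python3 t.py
```

```text
G 20 0.0 [ 0.36  1.11 -0.75  2.34  2.29  0.79 -0.59]
G 20 0.0 [ 0.05  0.98 -0.15  2.34  3.01  0.52 -1.35]
  P 10 0.0 [-0.72  1.53  0.38  2.55  2.86  1.99  0.85]
  P 40 0.0 [ 0.36  1.59 -0.77  2.45  3.54  1.35  2.66]
  P 70 0.0 [ 0.66  1.61 -1.05  2.09  3.78  0.21  2.66]
  P 90 0.2579 [ 0.6   1.59 -1.08  2.08  4.14  0.04  2.38]
G 30 0.0 [ 0.39  1.23 -0.83  2.49  2.52  1.13 -0.75]
G 30 0.0 [ 0.08  1.07 -0.19  2.49  3.06  0.93 -1.36]
  P 10 0.0 [-0.65  1.36  0.3   2.55  3.02  1.73  1.05]
  P 40 0.0 [ 0.02  1.3  -0.22  2.46  3.62  1.43  2.04]
  P 70 0.0 [ 0.56  1.43 -0.94  2.11  3.62  0.26  2.66]
  P 90 0.2074 [ 0.53  1.45 -0.98  2.06  4.14  0.04  2.3 ]
G 38 0.0283 [ 0.4   1.33 -0.84  2.56  2.67  1.36 -0.79]
G 38 0.0283 [ 0.11  1.17 -0.21  2.56  3.11  1.22 -1.36]
  P 10 0.0 [-0.    1.45 -0.96  2.5   2.64  1.79  2.24]
  P 40 0.0 [-0.03  1.19 -0.2   2.42  3.54  1.22  1.95]
  P 70 0.0 [ 0.47  1.31 -0.86  2.12  3.5   0.25  2.66]
  P 90 0.1777 [ 0.46  1.34 -0.89  2.06  4.14  0.04  2.23]
```

```bash
python3 -m jog '[[[0,0,0,0,-0.04,0],[0,0,0,0,-0.04,0],[0,0,0,0,-0.04,0],[0,0,0,0,-0.04,0],[0,0,0,0,-0.04,0],[0,0,0,0,-0.02,0],[0,0,0,0,0,0],[0,0,0,0,0,0]]]' >/dev/null
python3 -c "
from h import *
log();snap('wrist','w1.png')"; python3 fk.py | head -1
```

```text
t 3.35 q [ 0.27  0.5  -0.5   2.35  1.97  0.31 -0.37] p [ 0.5059 -0.0205  0.2272] open 0.999 F [ 0.4 -0.3  0.7] ff 0.0
[[-0.893 -0.09   0.441]
 [-0.099  0.995  0.004]
 [-0.439 -0.04  -0.898]]
0.00017931557630847453 (np.int64(-1), np.int64(1), np.int64(-1), np.int64(1), np.int64(-1), np.int64(1), np.int64(-1)) [ 0.2983  0.5865  0.3279  0.3141 -0.0707  1.5028]
```

View pics/w1.png

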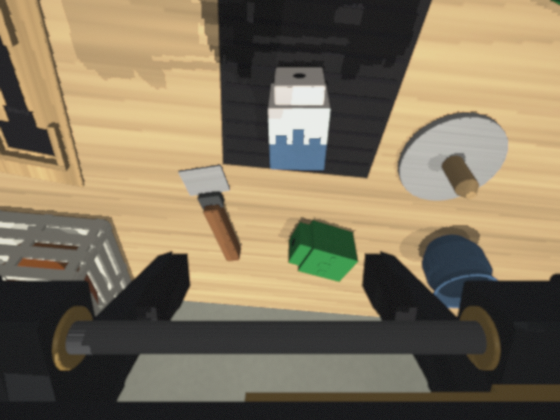

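The wrist view shows the pot's top face between (268,107), (328,107) and (270,169), (325,171). The stand is at (453,158), its peg tip near (466,188).

```bash
python3 - <<'E'
from h import *
im=cv2.imread('pics/w1.png');hsv=cv2.cvtColor(im,cv2.COLOR_BGR2HSV);b,g,r=[im[...,i].astype(int) for i in range(3)]
m=((b>r+25)&(b>60)).astype(np.uint8)*255;m[:,:240]=0;m[:,350:]=0;m[:110]=0;m[200:]=0
c=max(cv2.findContours(m,0,2)[0],key=cv2.contourArea);
p=c[:,0];print(p.min(0),p.max(0)); bot=p[p[:,1]>=p[:,1].max()-4]; print(cast('w1',[[bot[:,0].min(),168],[bot[:,0].max(),170]],.058))
print(cast('w1',[[268,107],[328,107]],.058))
m=((hsv[...,1]<50)&(hsv[...,2]>90)).astype(np.uint8)*255;m[:,:395]=0;m[:105]=0;m[215:]=0;m[:,515:]=0
c=max(cv2.findContours(m,0,2)[0],key=cv2.contourArea);P=cast('w1',c[:,0],.012)[:,:2]
print('plate',cv2.minEnclosingCircle((P*1000).astype(np.float32)));print('tip',cast('w1',[[467,189]],.068))
E
```

```text
[269 130] [326 170]
[[ 0.5666876  -0.02668376  0.058     ]
 [ 0.56258418  0.02809136  0.058     ]]
[[ 0.50123013 -0.03363998  0.058     ]
 [ 0.49545224  0.01840571  0.058     ]]
plate ((566.775146484375, 178.7584686279297), 58.98789978027344)
tip [[0.56140607 0.17256102 0.068     ]]
```

```bash
cat >> h.py <<'E'
from plan import tool
def rel(p,M):
    s=get_state();A=R.from_quat(s['eef_rot']).as_matrix()
    print('shift(cur tool)',np.round(A.T@(np.array(p)-s['tool_pos']),4),'then rot',np.round(R.from_matrix(A.T@M).as_rotvec(),4))
E
python3 - <<'E'
from h import *
M=tool(6,30,0);rel(np.array([.524,-.004,.031])+(.019-.1)*M[:,2],M)
E
```

```text
shift(cur tool) [0.0739 0.0193 0.1035] then rot [-0.042  -0.0688  0.0064]
```

```bash
python3 -m jog '[[[0.015,0.004,0.0205,0,0,0],[0.015,0.004,0.0205,0,0,0],[0.015,0.004,0.0205,0,0,0],[0.015,0.004,0.0205,0,0,0],[0.014,0.003,0.0205,0,0,0],[0,0,0,-0.021,-0.035,0.003],[0,0,0,-0.021,-0.034,0.003],[0,0,0,0,0,0],[0,0,0,0,0,0]]]' >/dev/null
python3 - <<'E'
from h import *
log();M=tool(6,30,0);rel(np.array([.524,-.004,.031])+(.019)*M[:,2],M)
E
python3 fk.py | head -1
```

```text
t 4.53 q [ 0.49  1.03 -1.03  2.56  2.26  1.07 -0.62] p [ 0.4861 -0.009   0.102 ] open 1.002 F [0.4 0.8 0.3] ff 0.0
[[-0.863 -0.105  0.494]
 [-0.092  0.994  0.051]
 [-0.497 -0.001 -0.868]]
shift(cur tool) [0.0021 0.0011 0.0996] then rot [-0.0007 -0.0035  0.0009]
0.0004267269966502393 (np.int64(-1), np.int64(1), np.int64(-1), np.int64(1), np.int64(-1), np.int64(1), np.int64(-1)) [ 0.3193  0.5704  0.3431  0.3116 -0.0726  1.5023]
```

```bash
python3 -m jog '[[[0,0,0.02,0,0,0],[0,0,0.02,0,0,0],[0.001,0,0.02,0,0,0],[0.001,0,0.02,0,0,0],[0,0,0.02,0,0,0],[0,0,0,0,0,0]]]' ; python3 -m jog '[[[0,0,0,0,0,0],[0,0,0,0,0,0],[0,0,0,0,0,0],[0,0,0,0,0,0]]]' 0.03 25
python3 - <<'E'
from h import *
log();snap('wrist','w2.png')
E
```

```text
clock: 5.28
tool_pos: [0.5342, -0.0038, 0.0138]
eef_rot: [-0.051, 0.965, 0.013, 0.257]
contact_force: [-0.3, 0.4, -0.5]
opening: 1.0
finger_force: 0.0
clock: 5.78
tool_pos: [0.5336, -0.0038, 0.0148]
eef_rot: [-0.051, 0.965, 0.014, 0.257]
contact_force: [-0.4, -0.0, 1.6]
opening: 0.609
finger_force: 25.0
t 5.78 q [ 0.48  1.24 -0.95  2.41  2.39  1.12 -0.54] p [ 0.5336 -0.0038  0.0148] open 0.609 F [-0.4 -0.   1.6] ff 25.0
[[-0.862 -0.106  0.495]
 [-0.091  0.994  0.053]
 [-0.498  0.    -0.867]]
```

View pics/w2.png

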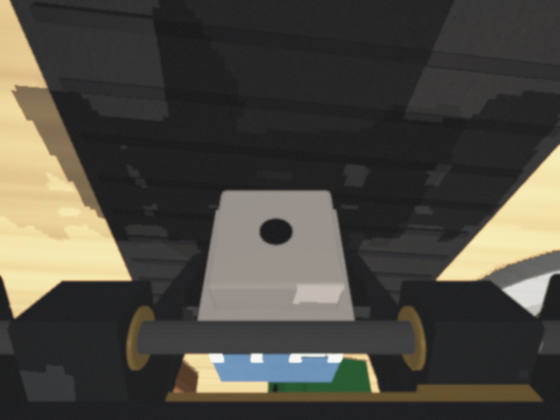

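```bash
python3 -m jog '[[[-0.012,0,-0.021,0,0,0],[-0.02,0,-0.0345,0,0,0],[-0.02,0,-0.0345,0,0,0],[-0.02,0,-0.0345,0,0,0],[-0.008,0,-0.014,0,0,0],[0,0,0,0,0,0]]]' >/dev/null
python3 - <<'E'
import re
s=open('fk.py').read()
s=s.replace("d1,d3,d5,d7,o1,o7=par;","d1,d3,d5,d7,o1,o7,bx,by,a3,a4,a6=par;").replace("p=np.zeros(3);","p=np.array([bx,by,0.]);a=[0,0,a3,a4,0,a6,0]").replace("p=p+M[:,2]*d[i]","p=p+M[:,2]*d[i]+M[:,0]*a[i]").replace("itertools.product([1,-1],repeat=7)","[(-1,1,-1,1,-1,1,-1)]").replace("0,o7]","0,o7,0,0,0,0,0]").replace("(0,3)","(1.5,)").replace("max_nfev=60","max_nfev=400")
open('fk.py','w').write(s)
from h import *
log()
E
python3 fk.py
```

```text
t 6.58 q [ 0.54  0.81 -1.02  2.37  2.03  0.76 -0.38] p [ 0.5342 -0.004   0.1755] open 0.609 F [ 0.   0.9 -2.9] ff 25.0
[[-0.862 -0.105  0.496]
 [-0.092  0.994  0.052]
 [-0.499 -0.001 -0.866]]
0.00044948261117865686 (np.int64(-1), np.int64(1), np.int64(-1), np.int64(1), np.int64(-1), np.int64(1), np.int64(-1)) [ 0.2855  0.56    0.3487  0.2684 -0.0448  1.5295  0.0041 -0.0146  0.0049
 -0.0148  0.0084]
```

```bash
python3 - <<'E'
s=open('fk.py').read()
s=s.replace("bx,by,a3,a4,a6=par;","bx,by,o2,o3,o4,o5,o6=par;").replace("q[0]+=o1;q[6]+=o7","q=q+np.array([o1,o2,o3,o4,o5,o6,o7])").replace("a=[0,0,a3,a4,0,a6,0]","a=[0]*7")
open('fk.py','w').write(s)
E
python3 fk.py
python3 - <<'E'
from fk import *
b=fit()[0];
for q,p,e in [json.loads(l) for l in open('log.txt')]:
    P,M=fk(q,np.array(b[1]),b[2]);print(np.round((P-p)*1000,1),np.round(R.from_matrix(M.T@R.from_quat(e).as_matrix()).as_rotvec(),3))
E
```

```text
Traceback (most recent call last):
  File "fk.py", line 27, in <module>
    for b in fit()[:4]: print(b[0],b[1],np.round(b[2],4))
             ~~~^^
  File "fk.py", line 24, in fit
    s=least_squares(res,[.36,.42,.4,.25,0,o7,0,0,0,0,0],max_nfev=400);best.append((s.cost,tuple(sg),s.x))
  File "fk.py", line 21, in res
    P,M=fk(q,sg,x);o+=list(P-p)+list(.3*(M-R.from_quat(e).as_matrix()).ravel())
        ~~^^^^^^^^
  File "fk.py", line 5, in fk
    d1,d3,d5,d7,o1,o7,bx,by,o2,o3,o4,o5,o6=par; q=np.array(q)*sg
    ^^^^^^^^^^^^^^^^^^^^^^^^^^^^^^^^^^^^^^
ValueError: not enough values to unpack (expected 13, got 11)
Traceback (most recent call last):
  File "fk.py", line 24, in fit
    s=least_squares(res,[.36,.42,.4,.25,0,o7,0,0,0,0,0],max_nfev=400);best.append((s.cost,tuple(sg),s.x))
  File "fk.py", line 21, in res
    P,M=fk(q,sg,x);o+=list(P-p)+list(.3*(M-R.from_quat(e).as_matrix()).ravel())
        ~~^^^^^^^^
  File "fk.py", line 5, in fk
    d1,d3,d5,d7,o1,o7,bx,by,o2,o3,o4,o5,o6=par; q=np.array(q)*sg
    ^^^^^^^^^^^^^^^^^^^^^^^^^^^^^^^^^^^^^^
ValueError: not enough values to unpack (expected 13, got 11)
```

Then simulate a local IK path for spin + move at candidate headings.

```bash
sed -i 's/0,o7,0,0,0,0,0\]/0,o7,0,0,0,0,0,0,0]/' fk.py
python3 fk.py
cat > sim.py <<'E'
from plan import *
L=[json.loads(l) for l in open('log.txt')]
for q,p,e in L[-3:]:
    P,M=fk(q,sg,par);print(np.round((P-p)*1000,1))
def local(q,poses):
    mn=np.full(7,9.);mx=-mn;E=0
    for p,M in poses:
        f=lambda x:np.r_[(fk(x,sg,par)[0]-p)*3,(fk(x,sg,par)[1]-M).ravel(),.003*(x-q)]
        r=least_squares(f,np.clip(q,lo+1e-3,hi-1e-3),bounds=(lo,hi));q=r.x;E=max(E,np.linalg.norm(f(q)[:12]));mn=np.minimum(mn,q);mx=np.maximum(mx,q)
    return q,E,mn,mx
if __name__=='__main__':
  q=np.array(L[-1][0]);p0,M0=fk(q,sg,par);g0=p0-.019*M0[:,2]
  for hd in (-40,-20,0,20,40):
    # spin pi about tool z (az negative => q7 up) while moving/tilting to target
    M1=tool(hd,60,1);g1=np.array([.569,.179,.15]);poses=[]
    rel_=R.from_matrix(tool(6,30,0).T@tool(hd,60,0)).as_rotvec()
    for t in np.linspace(.05,1,20):
        M=M0@R.from_rotvec(rel_*t).as_matrix()@R.from_euler('z',-np.pi*t).as_matrix();poses.append((g0+(g1-g0)*t+.019*M[:,2],M))
    for h in (.12,.09,.054): poses.append((np.array([.569,.179,h])+.019*M1[:,2],M1))
    qq,E,mn,mx=local(q,poses);print(hd,round(E,3),np.round(qq,2),'max',np.round(mx,2),'min6',np.round(mn[5],2))
E
python3 sim.py
```

```text
0.00030603310162445136 (np.int64(-1), np.int64(1), np.int64(-1), np.int64(1), np.int64(-1), np.int64(1), np.int64(-1)) [ 0.3241  0.5701  0.3462  0.3084 -0.0579  1.5226 -0.004  -0.012   0.0189
 -0.003  -0.0085 -0.0178 -0.0138]
[-1.2 -1.7  7.6]
[ 3.1 -5.4  6.1]
[-1.1 -3.8  6.1]
-40 0.0 [-0.6   1.19 -0.34  2.    1.74  1.38  1.56] max [ 0.48  1.19 -0.34  2.43  2.15  1.38  1.7 ] min6 0.82
-20 0.0 [-0.61  1.19 -0.21  2.23  2.16  1.38  1.39] max [ 0.49  1.19 -0.21  2.46  2.29  1.38  1.53] min6 0.8
0 0.0 [-0.51  1.24 -0.14  2.4   2.63  1.57  1.39] max [ 0.5   1.24 -0.14  2.5   2.63  1.57  1.47] min6 0.79
20 0.0 [-0.27  1.27 -0.14  2.46  3.14  1.65  1.68] max [ 0.51  1.27 -0.14  2.53  3.14  1.65  1.68] min6 0.77
40 0.0 [ 0.01  1.24 -0.23  2.38  3.58  1.35  1.99] max [ 0.52  1.24 -0.23  2.48  3.58  1.35  1.99] min6 0.76
```

```bash
python3 -m jog '[[[0,0,0,0,0,-0.09],[0,0,0,0,0,-0.18],[0,0,0,0,0,-0.18],[0,0,0,0,0,-0.18],[0,0,0,0,0,-0.18],[0,0,0,0,0,-0.18],[0,0,0,0,0,-0.18],[0,0,0,0,0,-0.18],[0,0,0,0,0,-0.18],[0,0,0,0,0,-0.18],[0,0,0,0,0,0]]]' >/dev/null
cat > g.py <<'E'
from h import *
s=log();A=R.from_quat(s['eef_rot']).as_matrix()
M=tool(0,60,1);p=np.array([.569,.179,.15])+.019*M[:,2]
rel(p,M)
import sim as S
Rr=R.from_matrix(A.T@M).as_rotvec();q=np.array(s['q']);sh=p-s['tool_pos'];p0,A0=S.fk(q,S.sg,S.par)
for name,po in (('trans-rot',[(p0+sh*t,A0) for t in np.linspace(.1,1,10)]+[(p0+sh,A0@R.from_rotvec(Rr*t).as_matrix()) for t in np.linspace(.1,1,10)]),):
    r=S.local(q,po);print(name,round(r[1],3),*[np.round(x,2) for x in (r[0],r[2],r[3])])
E
python3 g.py
```

```text
t 7.95 q [ 0.29  0.68 -0.56  2.38  2.41  0.5   0.92] p [ 0.5331 -0.0035  0.173 ] open 0.609 F [ 0.2  0.3 -1.8] ff 25.0
[[ 0.224 -0.841  0.492]
 [-0.972 -0.228  0.053]
 [ 0.067 -0.491 -0.869]]
shift(cur tool) [-0.1679 -0.0696  0.0637] then rot [ 0.3125  0.4843 -1.3209]
[ 3.1 -5.4  6.1]
[-1.1 -3.8  6.1]
[-5.4  2.6 -3.3]
trans-rot 0.0 [-0.54  1.   -0.11  2.46  2.59  1.38  1.44] [-0.54  0.69 -0.56  2.16  2.05  0.51  0.9 ] [ 0.23  1.   -0.11  2.46  2.59  1.38  1.44]
```

```bash
python3 -m jog '[[[-0.033,-0.014,0.012,0,0,0],[-0.034,-0.014,0.013,0,0,0],[-0.034,-0.014,0.013,0,0,0],[-0.034,-0.014,0.013,0,0,0],[-0.033,-0.014,0.012,0,0,0],[0,0,0,0,0,0]]]' >/dev/null;  python3 -m jog '[[[0,0,0,0.039,0.0605,-0.165],[0,0,0,0.039,0.0605,-0.165],[0,0,0,0.039,0.0605,-0.165],[0,0,0,0.039,0.0605,-0.165],[0,0,0,0.039,0.0605,-0.165],[0,0,0,0.039,0.0605,-0.165],[0,0,0,0.039,0.0605,-0.165],[0,0,0,0.039,0.0605,-0.165],[0,0,0,0,0,0],[0,0,0,0,0,0]]]' >/dev/null
python3 g.py
python3 -c "
from h import *
snap('side','s2.png');snap('wrist','w3.png');snap('top','t2.png')
a=cv2.imread('pics/s2.png')[90:260,120:340];b=cv2.imread('pics/w3.png');a=cv2.resize(a,None,fx=2,fy=2,interpolation=cv2.INTER_CUBIC);b=cv2.resize(b,(453,340));cv2.imwrite('pics/c2.png',np.hstack([a[:, :347],b]))"
```

```text
t 9.95 q [-0.58  1.06 -0.13  2.5   2.52  1.45  1.4 ] p [0.5863 0.1785 0.1425] open 0.612 F [-0.   0.9 -2.6] ff 25.0
[[ 0.499 -0.003  0.867]
 [-0.004 -1.    -0.001]
 [ 0.867 -0.003 -0.499]]
shift(cur tool) [-0.0022 -0.0005  0.0002] then rot [ 0.0014 -0.0011 -0.004 ]
[-0.2 -4.2  6.7]
[-4.2  2.4 -2.8]
[-31.7  -0.1 -23.3]
trans-rot 0.0 [-0.59  1.07 -0.13  2.5   2.52  1.46  1.4 ] [-0.59  1.06 -0.13  2.5   2.52  1.45  1.4 ] [-0.58  1.07 -0.13  2.5   2.52  1.46  1.4 ]
```

View pics/c2.png

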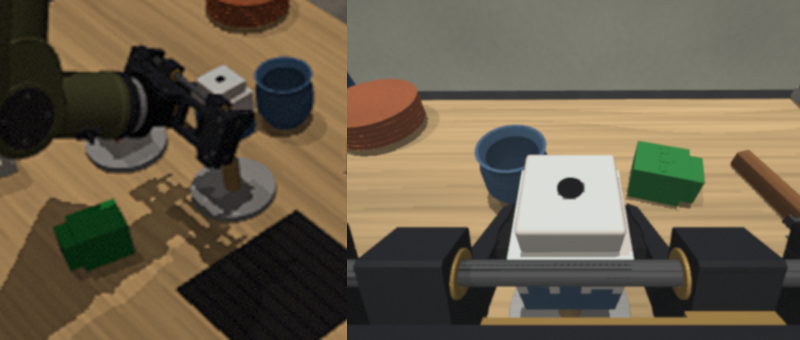

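The left half shows the pot mouth-down above the free peg. The wrist view shows its foot face squarely, with corners near (226,192), (340,192), (346,290) and (211,290) in the full image.

```bash
python3 - <<'E'
from h import *
def ray(f,uv):
    q=np.load('pics/'+f+'.npz');C=q['C'];r=C[:3,:3]@np.linalg.inv(q['K'])@[*uv,1];return C[:3,3],r/np.linalg.norm(r)
def hole(f,box):
    im=cv2.imread(f'pics/{f}.png');x0,y0,x1,y1=box;m=np.zeros(im.shape[:2],np.uint8);m[y0:y1,x0:x1]=(im[y0:y1,x0:x1].max(2)<90)*255
    n,l,st,ce=cv2.connectedComponentsWithStats(m);print(f,[(st[i,4],np.round(ce[i],1)) for i in range(1,n)]);return ce[1:][np.argmax(st[1:,4])]
a=hole('w3',(250,210,320,255));b=hole('s2',(222,120,240,135))
(o1,d1),(o2,d2)=ray('w3',a),ray('s2',b)
A=np.c_[d1,-d2];t=np.linalg.lstsq(A,o2-o1,rcond=None)[0];print('hole',o1+t[0]*d1,o2+t[1]*d2)
c=cast('w3',[[226,192],[340,192],[346,290],[211,290]],.194);print(np.round(c,4),c.mean(0))
E
```

```text
w3 [(np.int32(630), array([275.9, 232. ]))]
s2 [(np.int32(10), array([229.5, 129. ])), (np.int32(6), array([237.8, 133.7])), (np.int32(1), array([222., 134.]))]
hole [0.57032725 0.17921583 0.19239953] [0.57123023 0.17927244 0.19311857]
[[0.5894 0.199  0.194 ]
 [0.5892 0.1537 0.194 ]
 [0.5463 0.1578 0.194 ]
 [0.5465 0.1992 0.194 ]] [0.56783822 0.17741495 0.194     ]
```

```bash
python3 -m jog '[[[-0.013,0,0.0075,0,0,0],[-0.0173,0,0.01,0,0,0],[-0.0173,0,0.01,0,0,0],[-0.0173,0,0.01,0,0,0],[-0.0087,0,0.005,0,0,0],[0,0,0,0,0,0],[0,0,0,0,0,0]]]'; python3 -c "
from h import *
log()"
```

```text
clock: 10.98
tool_pos: [0.5867, 0.179, 0.0587]
eef_rot: [0.865, -0.0, 0.501, -0.0]
contact_force: [-0.9, 0.3, -2.4]
opening: 0.609
finger_force: 25.0
t 10.97 q [-0.58  1.27 -0.13  2.44  2.55  1.59  1.34] p [0.5867 0.179  0.0587] open 0.609 F [-0.9  0.3 -2.4] ff 25.0
[[ 0.497 -0.     0.868]
 [-0.001 -1.    -0.   ]
 [ 0.868 -0.    -0.497]]
```

```bash
python3 -m jog '[[[-0.00175,0,0.001,0,0,0],[-0.00175,0,0.001,0,0,0],[-0.00175,0,0.001,0,0,0],[-0.00175,0,0.001,0,0,0],[-0.00087,0,0.0005,0,0,0],[-0.00087,0,0.0005,0,0,0],[0,0,0,0,0,0]]]'; for i in 1 2 3 ; do python3 -m jog '[[[-0.00087,0,0.0005,0,0,0],[0,0,0,0,0,0]]]' | egrep 'tool|contact'; done
```

```text
clock: 11.85
tool_pos: [0.5865, 0.179, 0.0477]
eef_rot: [0.865, 0.0, 0.501, 0.0]
contact_force: [-0.3, 0.3, -2.7]
opening: 0.61
finger_force: 25.0
tool_pos: [0.5865, 0.179, 0.0467]
contact_force: [0.8, -0.1, -1.7]
tool_pos: [0.5865, 0.179, 0.0457]
contact_force: [0.9, -0.2, -2.4]
tool_pos: [0.5866, 0.1789, 0.045]
contact_force: [-0.0, -0.6, 0.5]
```

```bash
for i in 1 ; do python3 -m jog '[[[-0.0005,0,0.0003,0,0,0],[0,0,0,0,0,0]]]' | egrep 'tool|contact'; done; python3 -m jog '[[[0,0,0,0,0,0],[0,0,0,0,0,0],[0,0,0,0,0,0],[0,0,0,0,0,0]]]' 0.072; python3 -c "
from h import *
snap('side','s3.png');a=cv2.imread('pics/s3.png')[130:230,170:300];cv2.imwrite('pics/c3.png',cv2.resize(a,None,fx=4,fy=4,interpolation=cv2.INTER_CUBIC))"
```

```text
tool_pos: [0.5867, 0.179, 0.045]
contact_force: [-3.7, 1.3, 4.9]
clock: 13.35
tool_pos: [0.5866, 0.179, 0.0441]
eef_rot: [0.865, -0.0, 0.501, 0.0]
contact_force: [-0.4, 0.4, 0.6]
opening: 0.821
finger_force: 0.0
```

View pics/c3.png

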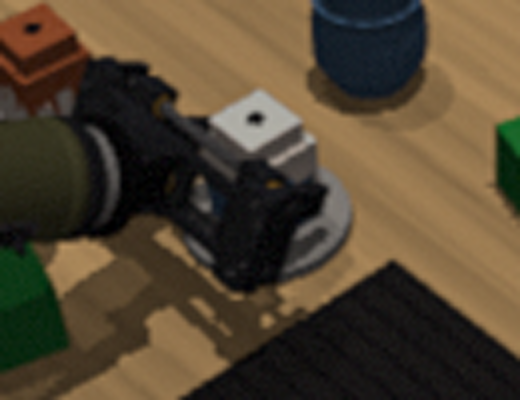

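```bash
python3 -m jog '[[[0,0,-0.005,0,0,0],[0,0,-0.01,0,0,0],[0.01,0,-0.01,0,0,0],[0.026,0,-0.015,0,0,0],[0.035,0,-0.02,0,0,0],[0.035,0,-0.02,0,0,0],[0.035,0,-0.02,0,0,0],[0.02,0,-0.012,0,0,0],[0,0,0,0,0,0]]]' 0.08 | egrep 'clock|tool|cont'
python3 - <<'E'
from h import *
s=log();c=np.array([.698,-.091,0]);hd=np.array([-.952,-.307,0])
g=c-hd*.02 # provisional grasp at x=-20mm on handle
for yaw in (17.9,):
  for spin in (0,1):
    M=tool(yaw,0,spin);rel(g+[0,0,.2],M)
d=snapshot('top');import numpy as np
cv2.imwrite('pics/t3.png',cv2.cvtColor(d['frame'],cv2.COLOR_RGB2BGR))
E
```

```text
clock: 14.52
tool_pos: [0.5693, 0.1788, 0.2424]
contact_force: [0.4, 0.3, 0.3]
t 14.53 q [-0.59  0.79 -0.17  2.54  2.43  1.27  1.54] p [0.5693 0.1788 0.2424] open 0.908 F [0.4 0.3 0.3] ff 0.0
[[ 0.495 -0.     0.869]
 [-0.002 -1.     0.001]
 [ 0.869 -0.002 -0.495]]
shift(cur tool) [0.0367 0.2637 0.1492] then rot [-1.4387 -0.2244  2.4741]
shift(cur tool) [0.0367 0.2637 0.1492] then rot [ 0.1629 -1.0445 -0.2839]
```

```bash
python3 -m jog '[[[0,0,-0.01,0,0,0.09],[0,0,0,0,0,0.18],[0,0,0,0,0,0.18],[0,0,0,0,0,0.18],[0,0,0,0,0,0.18],[0,0,0,0,0,0.18],[0,0,0,0,0,0.18],[0,0,0,0,0,0.18],[0,0,0,0,0,0.18],[0,0,0,0,0,0.18],[0,0,0,0,0,0.18],[0,0,0,0,0,0.18]]]' >/dev/null; python3 -m jog '[[[0,0,0,0,0,0.18],[0,0,0,0,0,0.18],[0,0,0,0,0,0.18],[0,0,0,0,0,0.18],[0,0,0,0,0,0.18],[0,0,0,0,0,0.17]]]' 0.06 | egrep 'clock|tool|cont'
python3 - <<'E'
from h import *
s=log();rel([.6,-.09,.27],tool(17.9,0,0))
E
```

```text
clock: 16.82
tool_pos: [0.5604, 0.1786, 0.2428]
contact_force: [0.0, -1.2, -0.1]
t 16.82 q [-0.14  0.97 -1.05  2.53  2.13  1.73 -1.13] p [0.5604 0.1786 0.2428] open 0.68 F [ 0.  -1.2 -0.1] ff 0.0
[[-0.5    0.002  0.866]
 [ 0.003  1.    -0.001]
 [-0.866  0.003 -0.5  ]]
shift(cur tool) [-0.0442 -0.2685  0.0209] then rot [-0.1623  1.0385 -0.2866]
```

```bash
python3 -m jog '[[[-0.009,-0.0537,0.004,0,0,0],[-0.009,-0.0537,0.004,0,0,0],[-0.009,-0.0537,0.004,0,0,0],[-0.009,-0.0537,0.004,0,0,0],[-0.009,-0.0537,0.004,0,0,0],[0,0,0,-0.023,0.148,-0.041],[0,0,0,-0.023,0.148,-0.041],[0,0,0,-0.023,0.148,-0.041],[0,0,0,-0.023,0.148,-0.041],[0,0,0,-0.023,0.148,-0.041],[0,0,0,-0.023,0.148,-0.041],[0,0,0,-0.023,0.148,-0.041]]]' | egrep 'clock|tool|cont'
python3 - <<'E'
from h import *
s=log();rel([.6,-.09,.25],tool(17.9,0,0))
E
```

```text
clock: 18.32
tool_pos: [0.6089, -0.0823, 0.2687]
contact_force: [0.7, -0.4, -0.4]
t 18.32 q [ 0.64  0.86 -1.2   1.6   0.89  1.24  1.14] p [ 0.6089 -0.0823  0.2687] open 0.684 F [ 0.7 -0.4 -0.4] ff 0.0
[[-0.957 -0.284  0.057]
 [-0.285  0.958 -0.016]
 [-0.05  -0.032 -0.998]]
shift(cur tool) [ 0.0116 -0.0043  0.0183] then rot [-0.0321  0.05   -0.0233]
```

```bash
python3 -m jog '[[[0,0,0,-0.032,0.05,-0.023],[0,0,0,0,0,0]]]' | egrep 'tool'
python3 - <<'E'
from h import *
log();snap('wrist','w4.png')
E
```

```text
tool_pos: [0.6099, -0.0818, 0.2678]
t 18.57 q [ 0.63  0.89 -1.21  1.54  0.85  1.31  1.2 ] p [ 0.6099 -0.0818  0.2678] open 0.678 F [-0.2 -0.4  1.1] ff 0.0
[[-0.952 -0.305  0.005]
 [-0.305  0.952  0.001]
 [-0.005 -0.001 -1.   ]]
```

View pics/w4.png

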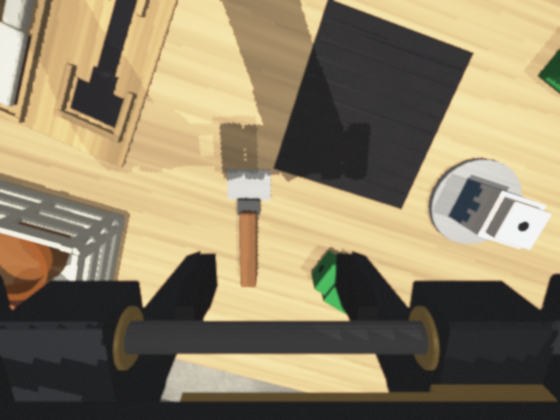

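The wrist view shows the scraper's handle at (241–257, 212–286) and its blade at (228–272, 172–200), nearly aligned with the tool. The pot is standing on its stand at right.

```bash
python3 - <<'E'
from h import *
c=cast('w4',[[249,214],[249,284]],.026);print('handle axis',c)
bl=cast('w4',[[228,172],[270,172],[272,197],[228,200]],.004);print('blade',np.round(bl,4),bl.mean(0))
v=c[1]-c[0];print('handle dir',np.degrees(np.arctan2(v[1],v[0])),np.linalg.norm(v))
im=cv2.imread('pics/top.png');V=im.max(2)
m=np.zeros(V.shape,np.uint8);m[178:255,370:405]=(V[178:255,370:405]<75)*255
k=max(cv2.findContours(m,0,1)[0],key=cv2.contourArea);print('paint px',cv2.boundingRect(k),cv2.contourArea(k))
mm=np.zeros_like(m);cv2.drawContours(mm,[k],-1,255,-1);ys,xs=np.nonzero(mm)
P=cast('top',np.c_[xs,ys]+0.0,.006)[:,:2]
ax=np.linalg.svd(P-P.mean(0))[2][0];ax*=np.sign(ax[0]);t=P@ax;n=np.array([-ax[1],ax[0]])
print('paint yaw',np.degrees(np.arctan2(ax[1],ax[0])),'len',np.ptp(t))
for a,b in ((t.min()+.003,t.min()+.07),(t.max()-.035,t.max()-.004)):
    s=P[(t>a)&(t<b)]@n;print('width',np.ptp(s),'mid',(s.max()+s.min())/2,s.mean())
print('centre along',(t.max()+t.min())/2,'->',ax*(t.max()+t.min())/2+n*np.mean(P@n))
cv2.imwrite('pics/x.png',mm)
E
```

```text
handle axis [[ 0.66859695 -0.09762361  0.026     ]
 [ 0.76555877 -0.06916785  0.026     ]]
blade [[ 0.6297 -0.1391  0.004 ]
 [ 0.6131 -0.0875  0.004 ]
 [ 0.6442 -0.0749  0.004 ]
 [ 0.666  -0.1292  0.004 ]] [ 0.63825179 -0.10768123  0.004     ]
handle dir 16.35558221925539 0.10105110171299413
paint px (377, 188, 19, 57) 434.0
paint yaw -7.551430393414755 len 0.15345686126914587
width 0.016418291184228717 mid -0.2308399032140001 -0.23090578835896955
width 0.05043653846464233 mid -0.2306852715999304 -0.23054794557686917
centre along 0.5741134338626785 -> [ 0.53880979 -0.30419854]
```

```bash
python3 - <<'E'
from h import *
rel([.700,-.0895,.006],tool(17.2,0,0))
E
```

```text
shift(cur tool) [-0.0824 -0.0346  0.2628] then rot [-0.0017  0.0059  0.0103]
```

```bash
python3 -m jog '[[[-0.027,-0.0115,0.035,-0.001,0.003,0.005],[-0.028,-0.0115,0.045,-0.001,0.003,0.005],[-0.0275,-0.0115,0.045,0,0,0],[0,0,0.045,0,0,0],[0,0,0.035,0,0,0],[0,0,0.025,0,0,0],[0,0,0.015,0,0,0],[0,0,0.01,0,0,0],[0,0,0.005,0,0,0],[0,0,0,0,0,0]]]' 0.06 | egrep 'clock|tool|cont'
python3 - <<'E'
from h import *
rel([.700,-.0895,.006],tool(17.2,0,0));log()
E
```

```text
clock: 19.88
tool_pos: [0.7005, -0.0899, 0.0111]
contact_force: [0.2, -0.5, 0.2]
shift(cur tool) [0.0004 0.0006 0.0051] then rot [-0.0012  0.0031  0.0006]
t 19.88 q [ 0.5   1.27 -1.01  1.39  1.13  1.1   1.17] p [ 0.7005 -0.0899  0.0111] open 0.684 F [ 0.2 -0.5  0.2] ff 0.0
[[-0.955 -0.296  0.003]
 [-0.296  0.955 -0.   ]
 [-0.003 -0.001 -1.   ]]
```

```bash
python3 -m jog '[[[0,0,0.004,0,0,0],[0,0,0,0,0,0],[0,0,0,0,0,0]]]' 0.06 | egrep 'tool|cont'; python3 -m jog '[[[0,0,0,0,0,0],[0,0,0,0,0,0],[0,0,0,0,0,0],[0,0,0,0,0,0],[0,0,0,0,0,0]]]' 0.005 30; python3 -m jog '[[[0,0,-0.01,0,0,0],[0,0,-0.025,0,0,0],[0,0,-0.035,0,0,0],[0,0,-0.035,0,0,0],[0,0,-0.025,0,0,0],[0,0,0,0,0,0]]]' | egrep 'tool|cont'
cat > g2.py <<'E'
from h import *
import sim as S
s=log();p=s['tool_pos'];A=R.from_quat(s['eef_rot']).as_matrix();q=np.array(s['q']);p0,A0=S.fk(q,S.sg,S.par)
tgt=np.array([.534,-.304,.13]);sh=tgt-p
rel(tgt,A)
for az in (3.53,-2.75):
    po=[(p0+sh*t,A0@R.from_euler('z',az*t).as_matrix()) for t in np.linspace(.04,1,25)]+[(p0+sh+[0,0,-z],A0@R.from_euler('z',az).as_matrix()) for z in (.04,.08,.11)]
    r=S.local(q,po);print(az,round(r[1],3),*[np.round(x,2) for x in (r[0],r[2],r[3])])
E
python3 g2.py
```

```text
tool_pos: [0.7003, -0.09, 0.0069]
contact_force: [0.3, 0.2, -0.0]
clock: 20.88
tool_pos: [0.7003, -0.0901, 0.0067]
eef_rot: [-0.15, 0.989, -0.0, 0.001]
contact_force: [0.3, -0.9, -0.3]
opening: 0.249
finger_force: 30.0
tool_pos: [0.7012, -0.0894, 0.1398]
contact_force: [-0.0, 0.9, -1.4]
[ 2.5 -7.6  2. ]
[ 1.7 -7.7  2. ]
[ 5.2 -9.5  5. ]
t 21.62 q [ 0.52  1.12 -1.09  1.35  1.    1.25  1.24] p [ 0.7012 -0.0894  0.1398] open 0.246 F [-0.   0.9 -1.4] ff 30.0
[[-0.955 -0.296  0.007]
 [-0.296  0.955  0.   ]
 [-0.007 -0.002 -1.   ]]
shift(cur tool) [ 0.2233 -0.1554  0.0086] then rot [0. 0. 0.]
3.53 0.0 [ 0.57  0.96 -0.17  1.74  0.3   0.46 -1.47] [ 0.53  0.8  -1.06  1.38  0.26  0.46 -1.47] [ 0.62  1.1  -0.17  1.74  0.98  1.22  1.11]
-2.75 0.419 [ 0.49  0.97 -0.03  2.03  2.43  0.04  2.66] [ 0.41  0.8  -1.47  1.38  1.01  0.04  1.34] [ 0.89  1.26 -0.03  2.13  2.43  1.45  2.66]
```

```bash
python3 -m jog '[[[0.0447,-0.0311,0,0,0,0],[0.0447,-0.0311,0,0,0,0],[0.0447,-0.0311,0,0,0,0],[0.0447,-0.0311,0,0,0,0],[0.0447,-0.0311,0,0,0,0],[0,0,0,0,0,0.18],[0,0,0,0,0,0.18],[0,0,0,0,0,0.18],[0,0,0,0,0,0.18],[0,0,0,0,0,0.18],[0,0,0,0,0,0.18],[0,0,0,0,0,0.18]]]' | egrep 'tool|cont'; python3 -m jog '[[[0,0,0,0,0,0.18],[0,0,0,0,0,0.18],[0,0,0,0,0,0.18],[0,0,0,0,0,0.18],[0,0,0,0,0,0.18],[0,0,0,0,0,0.18],[0,0,0,0,0,0.18],[0,0,0,0,0,0.18],[0,0,0,0,0,0.18],[0,0,0,0,0,0.18],[0,0,0,0,0,0.18],[0,0,0,0,0,0.18]]]' | egrep 'clock|tool|cont'
python3 - <<'E'
from h import *
log();rel([.534,-.304,.14],tool(180-7.5,0,0));snap('wrist','w5.png');snap('top','t5.png')
E
```

```text
tool_pos: [0.5314, -0.3046, 0.1348]
contact_force: [0.5, 0.7, -1.6]
clock: 24.62
tool_pos: [0.5314, -0.3043, 0.1349]
contact_force: [0.1, 0.6, -2.3]
t 24.62 q [ 0.63  0.82 -0.33  1.69  0.38  0.7  -1.45] p [ 0.5314 -0.3043  0.1349] open 0.246 F [ 0.1  0.6 -2.3] ff 30.0
[[ 1.     0.017 -0.   ]
 [ 0.017 -1.     0.001]
 [-0.    -0.001 -1.   ]]
shift(cur tool) [ 0.0026 -0.0003 -0.0051] then rot [-9.000e-04  1.000e-04  1.474e-01]
```

View pics/w5.png

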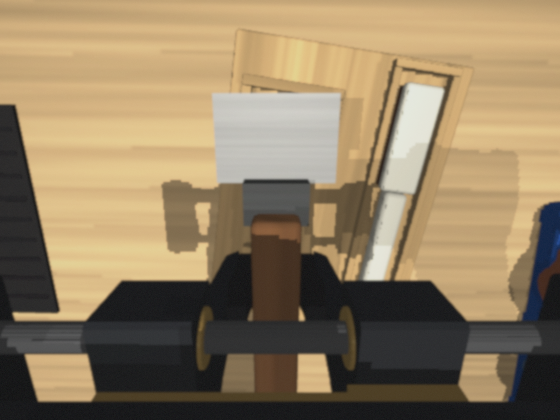

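The wrist view shows the scraper held straight, its blade at (213–342, 93–183). The tray's far edge runs from (238,30) to (470,70). I'll get the tray pose from its corners.

```bash
python3 - <<'E'
from h import *
w=cast('w5',[[238,30],[470,69]],.008);v=w[1]-w[0];print('wrist TL,TR',np.round(w,4),np.linalg.norm(v),np.degrees(np.arctan2(v[0],-v[1])))
t=cast('top',[[370.7,170.7],[438.3,178.3],[432.3,267.7],[363.7,260]],.006);print('top',np.round(t,4),t.mean(0))
e=(t[0]+t[1]-t[2]-t[3])/2;print(np.degrees(np.arctan2(e[1],e[0])),np.linalg.norm(e));e=(t[0]+t[3]-t[1]-t[2])/2;print(np.degrees(np.arctan2(-e[0],e[1])),np.linalg.norm(e))
# painted shape in w4 (wide end): far-end corners
im=cv2.imread('pics/w4.png');cv2.imwrite('pics/w4c.png',cv2.resize(im[0:170,50:190],None,fx=4,fy=3.5,interpolation=cv2.INTER_CUBIC))
# blade while held
b=cast('w5',[[213,94],[342,93],[338,183],[219,184]],.1349-.007+.004);print('blade',np.round(b,4))
E
```

```text
wrist TL,TR [[ 0.6639 -0.2727  0.008 ]
 [ 0.6399 -0.4535  0.008 ]] 0.18240438173225804 -7.577848266999769
top [[ 0.6675 -0.2736  0.006 ]
 [ 0.6427 -0.4597  0.006 ]
 [ 0.3982 -0.4223  0.006 ]
 [ 0.4218 -0.2409  0.006 ]] [ 0.5325858  -0.34913117  0.006     ]
-8.130636497011965 0.24760964512919917
-7.503589079181334 0.18529892973957893
blade [[ 0.6136 -0.275   0.1319]
 [ 0.615  -0.3312  0.1319]
 [ 0.575  -0.3325  0.1319]
 [ 0.5735 -0.2761  0.1319]]
```

View pics/w4c.png

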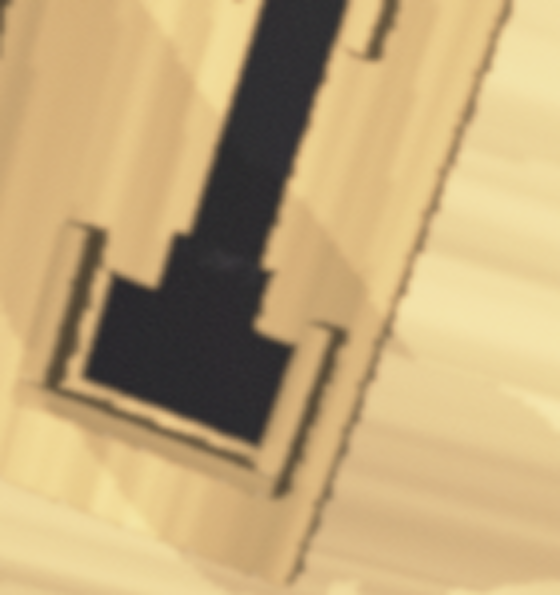

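The crop shows the painted blade corners at (85,378), (262,445), (112,272) and (295,345), with clear margins inside the ribs.

```bash
python3 - <<'E'
from h import *
P=np.array([[85,378],[262,445],[112,272],[295,345]])/[4,3.5]+[50,0]
c=cast('w4',P,.006)[:,:2];print(np.round(c,4))
yaw=np.radians(-7.7);d=np.array([np.cos(yaw),np.sin(yaw)])
print('slot from blade',c.mean(0)-.06*d)
v=c[1]-c[0];print(np.degrees(np.arctan2(v[0],-v[1])))
# from board corners (top + wrist): slot y offset unknown; paint centre from top
print('paint top ->',[.5388,-.3042])
g=np.array([.538,-.304])+d*(-.004)
rel([*g,.1349],tool(180-7.7,0,0))
E
```

```text
[[ 0.6115 -0.3398]
 [ 0.6176 -0.2853]
 [ 0.5747 -0.3364]
 [ 0.5814 -0.2812]]
slot from blade [ 0.53684873 -0.3026461 ]
173.6528449622086
paint top -> [0.5388, -0.3042]
shift(cur tool) [ 0.0024 -0.0008  0.0003] then rot [-1.000e-04 -0.000e+00  1.568e-01]
```

```bash
python3 -m jog '[[[0.0025,-0.001,0,0,0,0.075],[0,0,0,0,0,0.077],[0,0,0.03,0,0,0],[0,0,0.035,0,0,0],[0,0,0.025,0,0,0],[0,0,0,0,0,0],[0,0,0,0,0,0]]]' | egrep 'clock|tool|cont'
python3 - <<'E'
from h import *
log();rel([.534,-.303,.0127],tool(180-7.6,0,0));snap('wrist','w6.png');snap('top','t6.png')
a=cv2.imread('pics/w6.png')[60:360,150:450];b=cv2.imread('pics/t6.png')[160:275,350:450]
cv2.imwrite('pics/c6.png',np.hstack([cv2.resize(a,(450,450)),cv2.resize(b,(350,450),interpolation=cv2.INTER_CUBIC)]))
E
```

```text
clock: 25.6
tool_pos: [0.5355, -0.3037, 0.0468]
contact_force: [0.4, -0.5, -1.9]
t 25.6 q [ 0.57  0.95 -0.24  1.72  0.39  0.52 -1.61] p [ 0.5355 -0.3037  0.0468] open 0.245 F [ 0.4 -0.5 -1.9] ff 30.0
[[ 0.992 -0.128  0.003]
 [-0.128 -0.992 -0.   ]
 [ 0.003 -0.    -1.   ]]
shift(cur tool) [-0.0017 -0.0005  0.0341] then rot [-0.0002 -0.0033  0.0045]
```

View pics/c6.png

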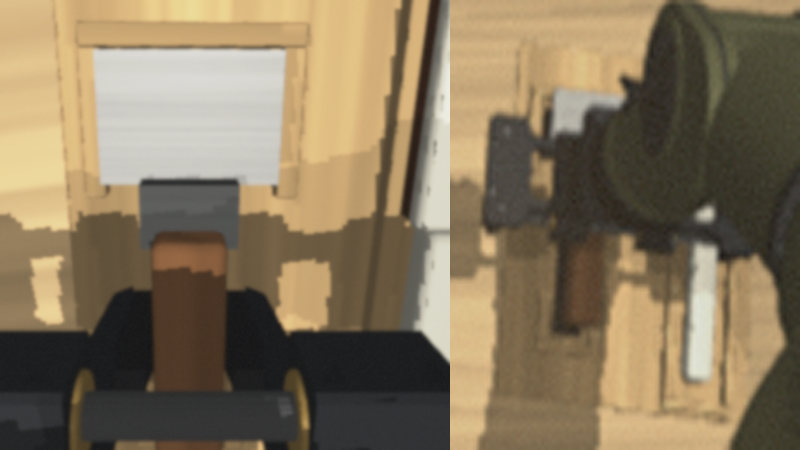

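The blade sits centred between the side ribs, blade edges at (95–286, 48) and rib inner edges at about (97, 282). I'll check this numerically.

```bash
python3 - <<'E'
from h import *
s=np.array([1.5,1.5]);o=np.array([150,60])
f=lambda p,z:cast('w6',np.array(p)/s+o,z)[:,:2]
M=tool(180-7.4,0,0)[:2,:2]
for n,p,z in (('blade',[[95,48],[286,48],[280,183],[101,183]],.0468-.0067+.004),('rib outer far edge',[[79,22],[310,22]],.016),('rib inner vis',[[104,192],[277,192]],.016)):
    c=f(p,z);print(n,np.round((c-[.538,-.3035])@M*1000,1))
E
```

```text
blade [[ 81.1 -27.2]
 [ 81.2  28.2]
 [ 41.2  28.8]
 [ 41.1 -27.5]]
rib outer far edge [[ 90.7 -37.3]
 [ 90.8  41.2]]
rib inner vis [[ 31.3 -31.8]
 [ 31.5  33.3]]
```

```bash
python3 -m jog '[[[-0.001,0,0.01,0,0,0],[0,0,0.01,0,0,0],[0,0,0.006,0,0,0],[0,0,0.003,0,0,0],[0,0,0,0,0,0],[0,0,0,0,0,0]]]' | egrep 'tool|cont'; for i in 1 2 3 4; do python3 -m jog '[[[0,0,0.001,0,0,0],[0,0,0,0,0,0]]]' | egrep 'tool|contact'; done
```

```text
tool_pos: [0.5345, -0.3036, 0.0174]
contact_force: [0.1, 0.4, -1.6]
tool_pos: [0.5343, -0.3036, 0.0164]
contact_force: [0.3, 0.1, -2.7]
tool_pos: [0.5342, -0.3035, 0.0152]
contact_force: [0.7, 0.2, -1.2]
tool_pos: [0.5342, -0.3035, 0.0142]
contact_force: [0.6, 0.6, -1.6]
tool_pos: [0.5342, -0.3035, 0.0132]
contact_force: [-0.8, 0.0, -1.3]
```

```bash
for i in 1 2; do python3 -m jog '[[[0,0,0.0005,0,0,0],[0,0,0,0,0,0]]]' | egrep 'tool|contact'; done; python3 -m jog '[[[0,0,0,0,0,0],[0,0,0,0,0,0],[0,0,0,0,0,0],[0,0,0,0,0,0]]]' 0.05 | egrep 'open|cont';  python3 -m jog '[[[0,0,-0.005,0,0,0],[0,0,-0.015,0,0,0],[0,0,-0.035,0,0,0],[0,0,-0.045,0,0,0],[0,0,-0.045,0,0,0],[0,0,-0.04,0,0,0],[0.04,0,-0.03,0,0,0],[0,0,0,0,0,0],[0,0,0,0,0,0]]]' | egrep 'clock|tool|cont'
python3 - <<'E'
from h import *
log();snap('wrist','w7.png');snap('side','s7.png')
a=cv2.imread('pics/w7.png');b=cv2.imread('pics/s7.png')[110:400,130:460]
cv2.imwrite('pics/c7.png',np.hstack([cv2.resize(a,(400,300)),cv2.resize(b,(390,300),interpolation=cv2.INTER_CUBIC)]))
E
```

```text
tool_pos: [0.5344, -0.3035, 0.0128]
contact_force: [-0.9, 0.2, -0.7]
tool_pos: [0.5344, -0.3035, 0.0126]
contact_force: [0.3, -0.0, 1.7]
contact_force: [0.4, -0.7, -0.7]
opening: 0.565
clock: 29.58
tool_pos: [0.5722, -0.3085, 0.2273]
contact_force: [0.3, 0.4, 0.9]
t 29.57 q [ 0.6   0.75 -0.34  1.49  0.28  0.95 -1.52] p [ 0.5722 -0.3085  0.2273] open 0.568 F [0.3 0.4 0.9] ff 0.0
[[ 0.992 -0.129  0.001]
 [-0.129 -0.992 -0.   ]
 [ 0.001  0.    -1.   ]]
```

View pics/c7.png

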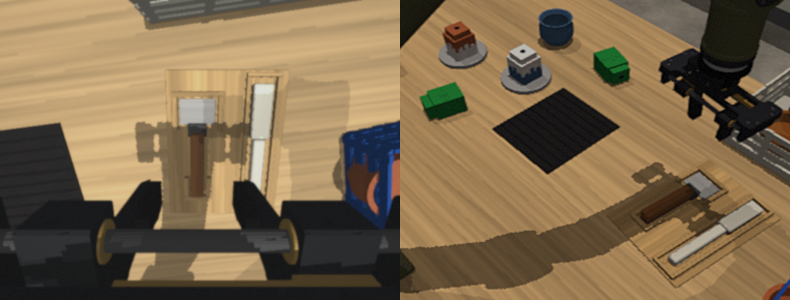

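The scraper lies in its slot with the blade at (195,110) in the wide end. The pot stands upright on the free stand at (525,65) in the crop, and everything else is untouched. The job is ready to hand in.

```bash
python3 -c "
from plant import *
print(finish_job())"
```

```text
the job is handed in; nothing more can be done
None
```

Handed in at about 29.6 s of the 54 s allowed: the pot is upside down over the free peg, the scraper is in its slot with the blade in the wide end, and the final pictures show the brush and other pots as they were; the judge's verdict was not shown.

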